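# Present a relay can to the code reader

## Robot

A 6-joint arm with a two-finger parallel gripper is mounted at the origin on the work surface. World frame = base frame: x ahead of the robot, y to its left, z up, the work surface at z = 0. Lengths are in m, angles in rad, forces in N, time in s.
With the tool pointing down it reaches from about 0.35 to 0.85 m from the base axis. Payload 8.1 kg.
Tool frame: the origin (TCP) lies on the centre line of the jaws, within the pads' length; the fingertips stand 17 mm ahead of it and the grasp point (between the pads) lies 2 mm behind it; z points along the fingers, y is the line along which they close (so a half turn about z gives the same grasp; the last joint's range is limited). The gripper opens to 93 mm and grips with 3 to 60 N. Pads are 15 mm wide; open, the fingers measure 128 mm over their backs; the gripper's body (75 mm by 188 mm) begins 65 mm behind the grasp point.
Start: joints at [-1.229, 0.13, 1.488, -0, 1.523, -0.085], TCP at [0.248, -0.546, 0.236] pointing down, gripper open.
Joint ranges: [-2.96, 2.96], [-0.89, 2.26], [0.02, 2.5], [-1.34, 4.48], [0, 2.73], [-2.66, 2.66]. Speed limits (rad/s): [2.39, 2.39, 2.79, 3.14, 3.14, 3.14].

## Interface

Orientations are given as a rotation vector (axis times angle).
In Python, from plant import telemetry, viewer, order gives the robot as it stands.
- The arm moves only by the tool send_rows, never from a script. Its argument "plan" is a list that holds one entry, the list of rows, each a list of 5 numbers: the closure, from -1 (fully open) to 1 (shut), then the shift along the world's x, y, z normalised to -1 to 1, where 1 is 0.2 m, then the turn about the world's z normalised to -1 to 1, where 1 is 60 degrees. A call has 1 to 20 rows; each row is the pose to reach, as a shift and turn from the pose commanded when the call began; what a row does not reach only later rows make up. A row lasts 1/12 s, in which the tool goes at most 41.7 mm and 7.16 degrees, less where a joint would pass 70% of its speed; a pose out of reach is approached as far as the arm can. A call with a number of a shift or a turn outside -1 to 1 is refused whole. A call with a gripper value outside its range is refused whole. The fingers move at their own pace and stop on an object; "force" is the grip in N (left out, the last holds). Time passes only in rows, so rows that repeat a pose let the fingers close. It gives the time, the measured TCP pose, the force, the opening and the grip force at its end, in the units of the state.
- telemetry.read_state(): the state, without advancing time (a new reading comes with each control period).
- viewer.read_camera(name): name is "scene" or "top"; returns (picture, depth): 384x512x3 uint8, blue, green, red; 384x512 float32, m along the optical axis (not along the pixel's ray), 0 where there is no reading.
- viewer.calibration(name): a dict with "camera_matrix" (3x3 intrinsics, pixels), "extrinsics" (4x4, takes a point from camera to world coordinates). Camera axes: x right, y up, looking along -z (the intrinsics and any distortion apply to the point x, -y, -z); pixel columns grow to the right and rows downward; lengths in m; the calibration is good to about 2 mm. A picture is of the moment at which its call begins. calibration takes no time and is no camera call.
- order.close_job(): hands the job in; it is judged then, once.
The state is a dict: "t": time; "q": joint angles; "dq": joint speeds; "joint_torque": joint torques, N m; "tool_pos": TCP position; "orientation": TCP orientation; "force": force on the tool from outside, world axes, zero at the start; "wrist_torque": the same for the moment, N m; "opening": finger opening in m; "gripper_force": force on a finger pad.
Only numpy, scipy, OpenCV 4.12 (cv2) and the standard library are available. Lean on these libraries where they do the work, as an engineer would, in place of code of your own. Each camera call takes 0.05 s, during which the arm holds its last target. There are 200 camera calls.

## Task

Bring the silver relay can to the blue code reader, stand it upright on the reader's plate turned so that its orange stripe faces the red window, and leave it pushed up against both dark steel stops. Set it down, never drop it or tip it over. Only when it stands so and is let go, press the green button on top of the reader fully down and release it; leave everything else on the bench where it is.

Things in the scene. Friction and masses are not known exactly. Their poses are not given: they have to be found in the camera images.
- relay_can: Pale silver aluminium relay can, an upright cylinder 56 mm in diameter and 120 mm high, about 0.3 kg, loose. An orange stripe 16 mm wide runs down one side and continues over the top from the rim to the centre. Origin: centre of its underside; z up its axis; its +x axis points from the axis through the orange stripe.
- relay_can_mark (a point): Point on the can's surface in the middle of the orange stripe, 28 mm from the can's axis and 65 mm above its underside.
- reader: Code reader fixed to the bench: aluminium plate 200 (x) by 130 (y) by 6 mm thick, open to its -x and +y; origin at the centre of the plate's underside. At its +x end a blue scanner block spans x 30 to 100, y -55 to 55 mm, top 100 mm above the bench; its red window looks to -x. The can's stripe faces the window when the can's +x points along the reader's +x.
- back_stop (a point): Middle of the working face of the back stop, a dark steel bar across the plate in front of the window, 105 mm long, its top 31 mm above the bench. The face lies at x = -12 mm in the reader's frame and looks to -x.
- side_stop (a point): Middle of the working face of the side stop, a like bar 95 mm long, square to the back stop (from x = -95 to 0 mm), top 31 mm above the bench. The face lies at y = -28 mm in the reader's frame and looks to +y.
- bay (a point): Where the centre of the can's underside lies when it touches both stops: x = -40, y = 0 mm in the reader's frame, on the plate's upper face, 6 mm above the bench.
- reader_window (a point): Centre of the red window on the scanner block, 65 mm above the bench.
- scan_button (a joint): Green spring push button, 36 mm in diameter, on top of the blue block: 0 when up, 0.006 (m) when fully down; about 5 N presses it.
- scan_button_top (a point): Centre of the green button's top face; press it straight down.
- spare_can: Black can of the same size with a white stripe; not wanted, leave it standing. Origin: centre of its underside.
- amber_lens: Loose amber glass indicator lens, a dome 68 mm across and 41 mm high; leave it. Origin: centre of its underside.
- standoff_a: Brass hex standoff standing on end, 30 mm across flats, 70 mm high; leave it. Origin: centre of its underside.
- standoff_b: A second brass hex standoff like the first; leave it. Origin: centre of its underside.
- terminal_strip: Grey plastic terminal strip lying flat, 180 x 34 x 28 mm, long along its x; leave it. Origin: centre of its underside.
- knob: Black knurled knob, 62 mm across and 28 mm high; leave it. Origin: centre of its underside.
Not all that is in view belongs to the job. Several things have the shape of the relay_can; the one meant has the colours described above.

How it is judged:
On the way, in this order (a step that is already met when the one before it is completed fails the run):
1. The relay can stands upright on the plate against both stops, stripe facing the window, let go (x of relay_can in the frame of reader above -0.0435 m and y of relay_can in the frame of reader below 0.0035 m and horizontal distance between relay_can and bay below 0.008 m and z of relay_can in the frame of reader below 0.009 m and angle between relay_can's own z axis and vertical below 0.06 rad and angle between the x axis of relay_can and the x axis of reader, either way round below 0.22 rad and x of relay_can_mark in the frame of reader above -0.03 m and contact force between the fingers and relay_can below 0.05 N and linear speed of relay_can below 0.01 m/s), for 0.3 s.
2. The green button is pressed fully down (value of joint scan_button above 0.0045 m), for 0.05 s.
At the end, for the whole second after the job is handed in: The relay can stands upright (within 3.4 degrees) on the plate, within 3.5 mm of touching each stop (and within 8 mm of the bay point), its orange stripe facing the window within 12.6 degrees, released and at rest, and the button is up again after having been pressed at least 4.5 of its 6 mm (all of step 1 and angular speed of relay_can below 0.1 rad/s and value of joint scan_button below 0.002 m).
It fails at once if the button is pressed before the can is in place, facing the window (value of joint scan_button above 0.0045 m and not (x of relay_can in the frame of reader above -0.0435 m and y of relay_can in the frame of reader below 0.0035 m and horizontal distance between relay_can and bay below 0.008 m and z of relay_can in the frame of reader below 0.009 m and angle between relay_can's own z axis and vertical below 0.06 rad and angle between the x axis of relay_can and the x axis of reader, either way round below 0.22 rad and x of relay_can_mark in the frame of reader above -0.03 m)).
It fails at once if the relay can is tipped over (more than 34 degrees) (angle between relay_can's own z axis and vertical above 0.6 rad).
It fails at once if the relay can is dropped (falls freely faster than 0.5 m/s, some 13 mm) (contact force between the fingers and relay_can below 0.05 N and linear speed of relay_can above 0.5 m/s).
It fails at once if the black can, the lens, a standoff, the terminal strip or the knob is moved more than 20 mm or knocked over (distance of any of spare_can, amber_lens, standoff_a, standoff_b, terminal_strip, knob from where it was at the start of the episode above 0.02 m or angle between any of spare_can, amber_lens, standoff_a, standoff_b, terminal_strip, knob's own z axis and vertical above 0.5 rad).
It also fails if it takes over 48 s, if anything falls off the work surface, if the arm or the gripper's body presses on something with over 40 N, if the wrist force passes 120 N, or if a joint passes its speed limit or range.

## Working session

There is one attempt and no reset: what is moved stays moved. The work goes in short steps, Python scripts to look and compute and a tool call to move; the robot and the scene stay as the last step left them, time stands still between calls to the robot, and variables do not carry over. Pictures are saved under pics/ and viewed, at most 10 in all, crops included, and the job is handed in when it is done.

Besides the shell and the picture viewer there is one more tool, called after "Request:" as name([rows], argument=value, ...), one row to a line, values as JSON. send_rows: Moves the arm, as the interface text tells. Scaled input: -1 to 1 covers 0.2 m each way for a shift and 60 degrees each way for a turn. Its arguments: {"type":"object","properties":{"plan":{"type":"array"},"force":{"type":"number"}},"required":["plan"]}

```bash
mkdir -p pics; cat > h.py <<'E'
import numpy as np,cv2
from plant import telemetry,viewer,order
def shot(n,save=None):
    p,d=viewer.read_camera(n)
    if save: cv2.imwrite('pics/'+save,p)
    return p,d
def world(n,d):
    c=viewer.calibration(n);K=np.array(c['camera_matrix']);T=np.array(c['extrinsics'])
    v,u=np.indices(d.shape)
    P=np.stack([(u-K[0,2])/K[0,0]*d,-(v-K[1,2])/K[1,1]*d,-d],-1)
    return P@T[:3,:3].T+T[:3,3]
E
python3 - <<'E'
from h import *
for n in('scene','top'):
    p,d=shot(n,n+'0.png');np.savez(n+'0.npz',p=p,d=d)
    c=viewer.calibration(n);print(n,c)
E
```

```text
scene {'camera_matrix': array([[351.29986685,   0.        , 254.01225248],
       [  0.        , 351.29986685, 194.64932723],
       [  0.        ,   0.        ,   1.        ]]), 'extrinsics': array([[-0.56034414, -0.65055415,  0.51263412,  1.08298482],
       [ 0.82825538, -0.43807631,  0.34940259,  0.26633691],
       [-0.00273244,  0.62037766,  0.78429847,  0.89611503],
       [ 0.        ,  0.        ,  0.        ,  1.        ]])}
top {'camera_matrix': array([[449.72859886,   0.        , 249.89387001],
       [  0.        , 449.72859886, 199.17337812],
       [  0.        ,   0.        ,   1.        ]]), 'extrinsics': array([[ 0.02559681,  0.98615827, -0.16381905,  0.372007  ],
       [-0.99965312,  0.02423389, -0.01031308, -0.06063691],
       [-0.00620036,  0.1640262 ,  0.9864365 ,  1.2623512 ],
       [ 0.        ,  0.        ,  0.        ,  1.        ]])}
```

View pics/top0.png

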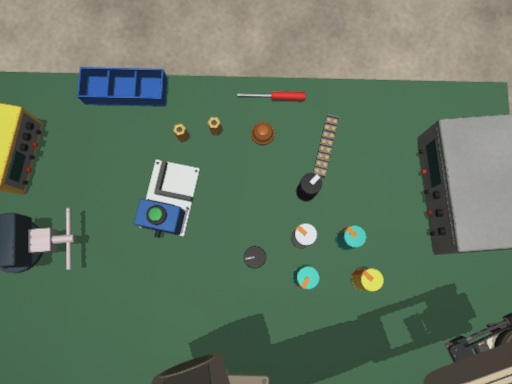

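View pics/scene0.png

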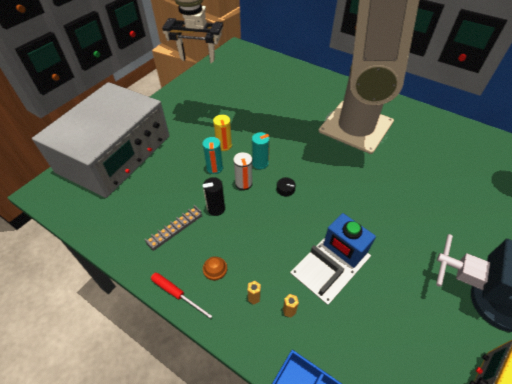

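The top view shows the silver can at about (306,235) with its stripe to the upper left. The reader plate is around (172,190), the blue block around (158,216) and the button at (157,214).

```bash
cat > m.py <<'E'
from h import *
def rays(n,uv,z):
    c=viewer.calibration(n);K=c['camera_matrix'];T=c['extrinsics'];uv=np.atleast_2d(uv).astype(float)
    r=np.stack([(uv[:,0]-K[0,2])/K[0,0],-(uv[:,1]-K[1,2])/K[1,1],-np.ones(len(uv))],-1)@T[:3,:3].T
    return T[:3,3]+r*((z-T[2,3])/r[:,2:])
E
python3 - <<'E'
from m import *
from scipy import ndimage
for n in('top','scene'):
    f=np.load(n+'0.npz');p,d=f['p'],f['d'];W=world(n,d);h=cv2.cvtColor(p,cv2.COLOR_BGR2HSV);H,S,V=[h[...,i].astype(int) for i in range(3)]
    X,Y,Z=W[...,0],W[...,1],W[...,2]
    print(n)
    # raised objects of can height
    can=(Z>.112)&(Z<.13)&(d>0)&(X>.2)&(X<.6)&(Y<0)&(Y>-.45)
    l,k=ndimage.label(can)
    for i in range(1,k+1):
        m=l==i
        if m.sum()<60: continue
        uv=np.argwhere(m)[:,::-1];P=rays(n,uv,.12)
        (cx,cy),r=cv2.minEnclosingCircle(P[:,:2].astype(np.float32))
        o=m&(H>5)&(H<22)&(S>140)
        s=rays(n,np.argwhere(o)[:,::-1],.12)[:,:2].mean(0) if o.any() else None
        print('can',m.sum(),'circ',cx,cy,r,'mean',P[:,:2].mean(0),'Z',Z[m].mean(),'bgr',p[m].mean(0),'stripe',s, o.sum(), None if s is None else np.degrees(np.arctan2(s[1]-P[:,1].mean(),s[0]-P[:,0].mean())))
    R=(X>.3)&(X<.62)&(Y>0)&(Y<.25)
    def rect(nm,m,z):
        l,k=ndimage.label(m); m=l==1+np.argmax(ndimage.sum(m,l,range(1,k+1)))
        P=rays(n,np.argwhere(m)[:,::-1],z)[:,:2].astype(np.float32)
        r=cv2.minAreaRect(P*1000);print(nm,m.sum(),np.round(r[0],1),np.round(r[1],1),r[2],'mean',P.mean(0).round(4),'Z',Z[m].mean())
    rect('blocktop',R&(Z>.092)&(Z<.13)&(d>0),.1)
    g=R&(H>40)&(H<80)&(V>90)&(S>120);rect('button',g,.112)
    rect('plate',R&(S<40)&(V>150)&(Z<.02),.006)
    rect('stops',R&(V<70)&(S<120)&(Z>.022)&(Z<.04),.031)
    rect('blue',R&(H>100)&(H<130)&(S>120)&(Z>.09),.1)
print(telemetry.read_state())
f=np.load('top0.npz')['p']
a=cv2.resize(f[150:250,120:220],None,fx=4,fy=4,interpolation=cv2.INTER_CUBIC)
b=cv2.resize(f[210:310,250:350],None,fx=4,fy=4,interpolation=cv2.INTER_CUBIC)
cv2.imwrite('pics/c.png',np.hstack([a,b]))
E
```

```text
top
can 133 circ 0.5980479717254639 -0.20321202278137207 0.026010720059275627 mean [ 0.59086008 -0.20325705] Z 0.12027810554651963 bgr [57.17293233 58.48120301 59.40601504] stripe None 0 None
can 392 circ 0.4746001362800598 -0.19108077883720398 0.028286676853895187 mean [ 0.47454785 -0.19110408] Z 0.12099077096989479 bgr [199.20153061 204.71938776 209.92346939] stripe [ 0.48657933 -0.180704  ] 38 40.840320254760755
can 394 circ 0.4722704589366913 -0.31514376401901245 0.028903784230351448 mean [ 0.47247079 -0.31525808] Z 0.12111169747007602 bgr [164.03299492 185.72081218 102.26649746] stripe [ 0.48507034 -0.30806812] 38 29.71136156955082
can 410 circ 0.3662896454334259 -0.19628573954105377 0.02876797690987587 mean [ 0.36631507 -0.19690775] Z 0.12089248893861762 bgr [170.8097561  193.64878049 109.25365854] stripe [ 0.35330342 -0.19072642] 42 154.5894010759791
can 415 circ 0.36532285809516907 -0.3551906943321228 0.029580598697066307 mean [ 0.36514296 -0.35629189] Z 0.1210921987610475 bgr [ 90.13253012 202.92289157 209.94939759] stripe [ 0.37627986 -0.34691381] 56 40.099833642041816
bloc
[... 2057 characters left out ...]
 Z 0.09893327920768567
{'t': 0.1, 'q': array([-1.22940569e+00,  1.31085086e-01,  1.48918061e+00,  8.84723940e-06,
        1.52299028e+00, -8.53943725e-02]), 'dq': array([-0.00100303, -0.00244374, -0.00090782, -0.00237536,  0.00118951,
        0.00103209]), 'joint_torque': array([ 2.04055446e-03, -5.61341035e+01, -4.93095124e+01,  7.71248178e-02,
        2.91421416e-02, -5.42419127e-05]), 'tool_pos': array([ 0.24823048, -0.54570823,  0.23468703]), 'orientation': array([-3.06872204e+00, -6.64965753e-01,  3.19579479e-04]), 'force': array([ 0.70260959, -0.19968735,  0.0699488 ]), 'wrist_torque': array([-0.00927622, -0.03918613,  0.05914091]), 'gripper_force': 0.0, 'opening': 0.09324926855997781}
```

View pics/c.png

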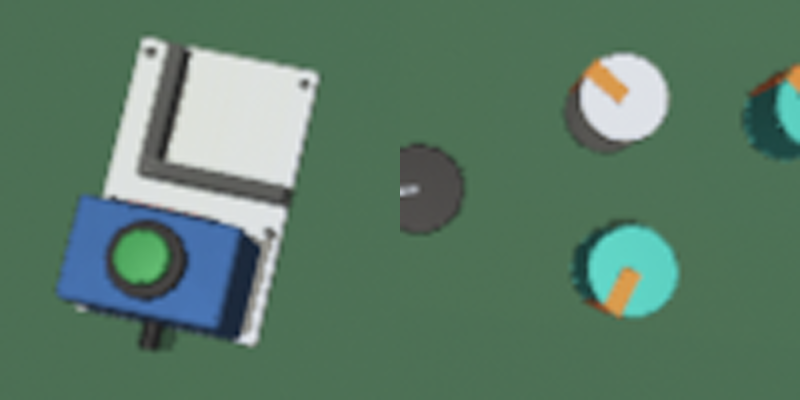

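The crop confirms the layout: the stops' inner corner is near crop (168,160), so the bay opens up and to the right. The silver can's top is centred near (624,97) with its stripe to the upper left. I'll move over the can now.

Request:
send_rows([
  [[-1, 0, 0.3, 0, 0], [-1, 0, 0.6, 0, 0.1], [-1, 0.2, 0.8, 0, 0.2], [-1, 0.4, 1, 0, 0.293], [-1, 0.6, 1, 0, 0.293], [-1, 0.6, 1, 0, 0.293]],
], force=20)

```text
t: 0.6
tool_pos: [0.3643, -0.3473, 0.2356]
orientation: [2.933, 1.126, 0.0]
force: [0.1, -0.1, 0.4]
opening: 0.093
gripper_force: 0.0
```

Request:
send_rows([
  [[-1, 0.2, 0.25, 0, 0], [-1, 0.4, 0.5, 0, 0], [-1, 0.545, 0.785, 0, 0], [-1, 0.545, 0.785, 0, 0], [-1, 0.545, 0.785, 0, 0], [-1, 0.545, 0.785, 0, 0]],
])

```text
t: 1.1
tool_pos: [0.4746, -0.1877, 0.2352]
orientation: [-2.928, -1.133, -0.001]
force: [0.8, -0.3, -0.4]
opening: 0.0927
gripper_force: 0.0
```

```bash
python3 - <<'E'
from m import *
f=np.load('top0.npz');p=f['p']
h=cv2.cvtColor(p,cv2.COLOR_BGR2HSV)
# silver can stripe, soft weights: saturation in orange hue inside top disc
uv=np.argwhere(np.ones(p.shape[:2],bool))[:,::-1];P=rays('top',uv,.12)[:,:2]-[.4746,-.1911]
w=(h[...,1]/255.).ravel();r=np.hypot(*P.T);k=(r<.025)&(w>.15);Q=P[k];w=w[k]
c=(Q*w[:,None]).sum(0)/w.sum();print('dir centroid',np.degrees(np.arctan2(c[1],c[0])),c)
k2=np.hypot(*Q.T)>.01;c=(Q[k2]*w[k2,None]).sum(0);print(np.degrees(np.arctan2(c[1],c[0])))
C=np.cov(Q.T,aweights=w);e=np.linalg.eigh(C)[1][:,1];print('pca',np.degrees(np.arctan2(e[1],e[0])))
# stops: plate line edges
for nm,u in dict(corner=[[162.5,190]]).items(): print(nm,rays('top',u,.031))
s=telemetry.read_state();print(s['t'],s['tool_pos'],s['orientation'],s['q'])
E
```

```text
dir centroid 40.33560718157144 [0.00979078 0.00831365]
42.29844246747131
pca 49.63822929142133
corner [[0.59643514 0.19652945 0.031     ]]
1.1 [ 0.47461825 -0.18769013  0.23520585] [-2.92834406e+00 -1.13303593e+00 -1.32191781e-03] [-0.47831148 -0.11302659  1.73382507  0.00175373  1.52150591  0.35403737]
```

Request:
send_rows([
  [[-1, 0.01, 0, -0.15, 0], [-1, 0.01, 0, -0.3, 0], [-1, 0.01, 0, -0.45, 0], [-1, 0.01, 0, -0.6, 0], [-1, 0.01, 0, -0.685, 0], [-1, 0.01, 0, -0.685, 0], [-1, 0.01, 0, -0.685, 0]],
])

```text
t: 1.68
tool_pos: [0.4736, -0.192, 0.0977]
orientation: [-2.931, -1.125, 0.003]
force: [1.1, -0.6, 1.0]
opening: 0.0929
gripper_force: 0.0
```

Request:
send_rows([
  [[0, 0, 0, 0, 0], [0.2, 0, 0, 0, 0], [0.4, 0, 0, 0, 0], [0.6, 0, 0, 0, 0], [0.8, 0, 0, 0, 0], [1, 0, 0, 0, 0], [1, 0, 0, 0, 0], [1, 0, 0, 0, 0], [1, 0, 0, 0, 0], [1, 0, 0, 0, 0]],
])

```text
t: 2.52
tool_pos: [0.4752, -0.1922, 0.0991]
orientation: [2.932, 1.127, 0.001]
force: [0.9, 0.2, 4.2]
opening: 0.0557
gripper_force: 20.0
```

Request:
send_rows([
  [[1, 0, 0, 0.1, 0], [1, 0, 0, 0.2, 0], [1, 0, 0, 0.3, 0], [1, 0, 0, 0.4, 0], [1, 0, 0, 0.4, 0]],
])

```text
t: 2.93
tool_pos: [0.4765, -0.1928, 0.1823]
orientation: [2.929, 1.125, 0.005]
force: [1.4, -0.4, -0.7]
opening: 0.0555
gripper_force: 20.0
```

```bash
python3 - <<'E'
from m import *
f=np.load('scene0.npz');p,d=f['p'],f['d']
h=cv2.cvtColor(p,cv2.COLOR_BGR2HSV);H,S=h[...,0],h[...,1]
W=world('scene',d)
for c0 in ([.479,-.186],[.4795,-.1857],[.4785,-.187]):
    m=(np.hypot(W[...,0]-c0[0],W[...,1]-c0[1])<.04)&(W[...,2]>.01)&(W[...,2]<.105)
    body=m&(S<60)|m&(H<25)&(S>120)
    o=m&(H<25)&(S>120)
    C=viewer.calibration('scene')['extrinsics'][:3,3]
    L=[]
    for u,v in np.argwhere(o)[:,::-1]:
        a=rays('scene',[u,v],0.)[0];r=(a-C)[:2];q=C[:2]-c0
        A=r@r;B=q@r;D=B*B-A*(q@q-.028**2)
        if D<0: continue
        t=(-B-D**.5)/A;x=q+t*r;L.append(np.degrees(np.arctan2(x[1],x[0])))
    print(c0,o.sum(),np.mean(L),np.min(L),np.max(L))
# row-wise: can extents and stripe centre
for v in range(160,190,4):
    ob=np.where(o[v])[0];bb=np.where(m[v])[0]
    if len(ob): print(v,ob.min(),ob.max(),bb.min(),bb.max())
import time
for i in range(4):
    viewer.read_camera('top') if i else 0; s=telemetry.read_state();print(s['t'],s['tool_pos'],s['opening'],s['force'])
p=np.load('top0.npz')['p'];cv2.imwrite('pics/r.png',cv2.resize(p[150:250,125:210],None,fx=6,fy=6,interpolation=cv2.INTER_CUBIC))
E
```

```text
[0.479, -0.186] 104 46.33750859743796 28.24538809684888 65.15743948718543
[0.4795, -0.1857] 104 46.45569798329423 28.37571883198977 65.2726387721568
[0.4785, -0.187] 104 47.41281225062042 29.269164481945786 66.38309029735007
168 247 247 235 252
172 243 247 235 252
176 243 247 235 252
180 243 247 236 252
184 243 248 237 250
188 244 244 242 244
2.9333 [ 0.47647194 -0.1927652   0.18226696] 0.05545641295872 [ 1.40290615 -0.35110425 -0.68877874]
2.9833 [ 0.47582323 -0.19244738  0.18003068] 0.05549519386735342 [-0.27782528 -1.01336546 -2.19545816]
3.0333 [ 0.47485914 -0.19198431  0.17817825] 0.05532225113711832 [ 0.06223675  0.24162066 -3.07943654]
3.0833 [ 0.47415808 -0.19162816  0.1770286 ] 0.05586267333613783 [ 0.02911558 -0.06779253 -2.8846036 ]
```

View pics/r.png

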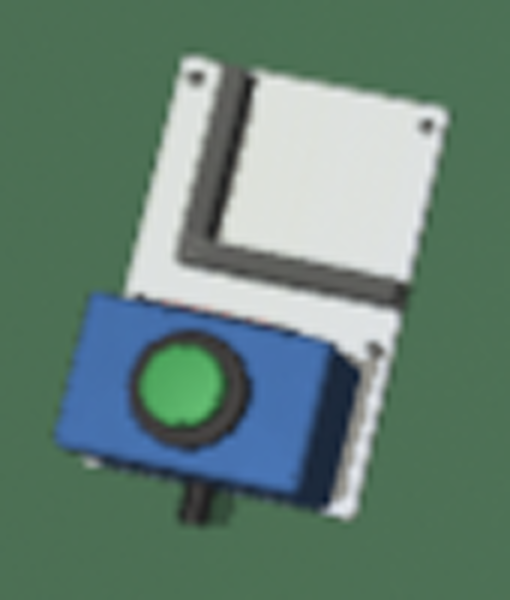

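The plate corners in the crop are about (183,57), (447,110) and (352,518). The stops' inner top corner is about (207,240).

```bash
python3 - <<'E'
from m import *
def px(c): return (np.array(c)+.5)/6-.5+[125,150]
pts=[((183,57),.006,(-100,-65)),((447,110),.006,(-100,65)),((352,518),.006,(100,65)),((207,240),.031,(-12,-28)),
((92,292),.1,(30,-55)),((332,343),.1,(30,55)),((300,492),.1,(100,55)),((55,440),.1,(100,-55))]
w=np.array([rays('top',px(a),z)[0,:2] for a,z,_ in pts]);r=np.array([q for *_,q in pts])/1000.
def fit(i):
    a,b=r[i],w[i];U,_,Vt=np.linalg.svd((a-a.mean(0)).T@(b-b.mean(0)));R=Vt.T@np.diag([1,np.linalg.det(Vt.T@U.T)])@U.T
    t=b.mean(0)-R@a.mean(0);return R,t,np.degrees(np.arctan2(R[1,0],R[0,0])),R@[-.04,0]+t
for i in (range(8),range(3),range(4),range(4,8)):
    i=list(i);R,t,an,bay=fit(i);print(an,bay,'btn(65,0)',R@[.065,0]+t);
    if len(i)==8: print(((w-t)@R-r).round(4)*1000)
s=telemetry.read_state();print(s['tool_pos'],s['orientation'])
E
```

```text
169.85721946533369 [0.62078957 0.17446022] btn(65,0) [0.51743051 0.19295091]
[[ 0.5 -0.4]
 [ 0.6 -0.5]
 [-0.2 -1.1]
 [ 0.6  0.9]
 [ 1.   0.9]
 [ 1.9 -1. ]
 [-1.9  0.2]
 [-2.5  0.8]]
169.75984029608657 [0.62065261 0.17511791] btn(65,0) [0.51732513 0.19378423]
169.81896049484683 [0.62047203 0.17475333] btn(65,0) [0.51712534 0.19331303]
169.6876003702456 [0.62105659 0.17385224] btn(65,0) [0.51775272 0.19264883]
[ 0.47415808 -0.19162816  0.1770286 ] [-2.93129460e+00 -1.12620383e+00  1.92355149e-03]
```

Request:
send_rows([
  [[1, 0.05, 0.12, 0, 0.1], [1, 0.12, 0.27, 0, 0.2], [1, 0.18, 0.42, 0, 0.3], [1, 0.25, 0.57, 0, 0.4], [1, 0.32, 0.72, 0, 0.5], [1, 0.38, 0.87, 0, 0.6], [1, 0.4, 0.9, 0, 0.7], [1, 0.4, 0.9, 0, 0.7]],
])

```text
t: 3.75
tool_pos: [0.5541, -0.0095, 0.1759]
orientation: [-2.323, -2.11, 0.003]
force: [-0.3, -0.1, -2.9]
opening: 0.0558
gripper_force: 20.0
```

Request:
send_rows([
  [[1, 0.05, 0.12, 0, 0.1], [1, 0.12, 0.27, 0, 0.2], [1, 0.18, 0.42, 0, 0.3], [1, 0.25, 0.57, 0, 0.4], [1, 0.32, 0.7, 0, 0.5], [1, 0.37, 0.8, 0, 0.6], [1, 0.37, 0.87, 0, 0.7], [1, 0.37, 0.87, 0, 0.7]],
])

```text
t: 4.42
tool_pos: [0.6279, 0.1636, 0.1762]
orientation: [-1.419, -2.8, 0.002]
force: [-0.2, -0.6, -3.3]
opening: 0.0558
gripper_force: 20.0
```

Request:
send_rows([
  [[1, 0, 0, 0, 0.1], [1, 0, 0, 0, 0.2], [1, 0, 0, 0, 0.3], [1, 0, 0, 0, 0.4], [1, 0, 0, 0, 0.5], [1, 0, 0, 0, 0.6], [1, 0, 0, 0, 0.688], [1, 0, 0, 0, 0.688], [1, 0, 0, 0, 0.688], [1, 0, 0, 0, 0.688], [1, 0, 0, 0, 0.688]],
])

```text
t: 5.33
tool_pos: [0.6286, 0.1614, 0.1782]
orientation: [-0.353, -3.121, 0.0]
force: [-0.1, 0.0, -2.3]
opening: 0.0557
gripper_force: 20.0
```

```bash
python3 - <<'E'
from m import *
a,_=shot('scene');b,_=shot('top')
cv2.imwrite('pics/h1.png',np.hstack([cv2.resize(a[170:310,260:400],(400,400)),cv2.resize(b[130:250,120:240],(400,400))]))
s=telemetry.read_state();o=s['orientation'];R=cv2.Rodrigues(o)[0];print(s['t'],s['tool_pos'],'yangle',np.degrees(np.arctan2(R[1,1],R[0,1])),'tilt',R[:,2],s['force'],s['opening'])
E
```

```text
5.4333 [0.62878396 0.16176575 0.17851227] yangle 77.18826915146458 tilt [-1.38231908e-04 -1.09268976e-04 -9.99999984e-01] [-0.38327932  0.70798827 -2.53141791] 0.05578636763703121
```

View pics/h1.png

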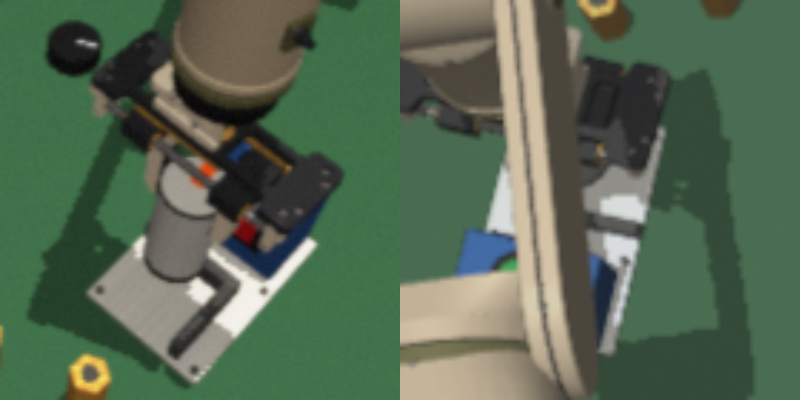

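The scene crop shows the can upright above the plate, with the stripe on its top pointing to the window. I'm lowering it.

Request:
send_rows([
  [[1, 0, 0, -0.08, 0], [1, 0, 0, -0.16, 0], [1, 0, 0, -0.23, 0], [1, 0, 0, -0.28, 0], [1, 0, 0, -0.32, 0], [1, 0, 0, -0.34, 0], [1, 0, 0, -0.345, 0], [1, 0, 0, -0.345, 0], [1, 0, 0, -0.345, 0], [1, 0, 0, -0.345, 0]],
])

```text
t: 6.27
tool_pos: [0.6295, 0.1621, 0.1107]
orientation: [0.347, 3.121, 0.001]
force: [-0.0, -1.0, -2.4]
opening: 0.0559
gripper_force: 20.0
```

Request:
send_rows([
  [[1, 0, 0, -0.003, 0], [1, 0, 0, -0.006, 0], [1, 0, 0, -0.009, 0], [1, 0, 0, -0.009, 0], [1, 0, 0, -0.009, 0]],
])

```text
t: 6.68
tool_pos: [0.6288, 0.162, 0.1078]
orientation: [-0.347, -3.122, 0.0]
force: [-0.0, -0.6, -2.8]
opening: 0.0554
gripper_force: 20.0
```

Request:
send_rows([
  [[1, 0, 0, -0.005, 0], [1, 0, 0, -0.01, 0], [1, 0, 0, -0.01, 0], [1, 0, 0, -0.01, 0]],
])

```text
t: 7.02
tool_pos: [0.6287, 0.162, 0.1056]
orientation: [-0.347, -3.122, 0.0]
force: [0.0, 0.5, -2.9]
opening: 0.0555
gripper_force: 20.0
```

Request:
send_rows([
  [[1, 0, 0, -0.005, 0], [1, 0, 0, -0.005, 0], [1, 0, 0, -0.005, 0], [1, 0, 0, -0.005, 0]],
])

```text
t: 7.35
tool_pos: [0.6291, 0.162, 0.1052]
orientation: [0.347, 3.122, 0.0]
force: [-1.2, 0.0, 0.0]
opening: 0.0555
gripper_force: 20.0
```

Contact with the plate: the weight has gone off the gripper. Sliding toward the back stop, then the side stop.

Request:
send_rows([
  [[1, -0.01, 0.002, 0, 0], [1, -0.02, 0.004, 0, 0], [1, -0.03, 0.005, 0, 0], [1, -0.039, 0.007, 0, 0], [1, -0.039, 0.007, 0, 0], [1, -0.039, 0.007, 0, 0]],
])

```text
t: 7.85
tool_pos: [0.6211, 0.1636, 0.1052]
orientation: [0.347, 3.122, 0.0]
force: [0.8, -0.0, 2.2]
opening: 0.0558
gripper_force: 20.0
```

Request:
send_rows([
  [[1, -0.005, 0.001, 0, 0], [1, -0.01, 0.002, 0, 0], [1, -0.01, 0.002, 0, 0], [1, -0.01, 0.002, 0, 0]],
])

```text
t: 8.18
tool_pos: [0.6198, 0.1638, 0.1054]
orientation: [0.347, 3.121, 0.0]
force: [4.8, -0.7, 2.8]
opening: 0.0559
gripper_force: 20.0
```

Request:
send_rows([
  [[1, -0.005, 0.001, 0, 0], [1, -0.005, 0.001, 0, 0], [1, -0.005, 0.001, 0, 0]],
])

```text
t: 8.43
tool_pos: [0.619, 0.164, 0.1055]
orientation: [0.347, 3.12, 0.001]
force: [5.6, -0.6, 3.0]
opening: 0.056
gripper_force: 20.0
```

Request:
send_rows([
  [[1, 0.002, 0.01, 0, 0], [1, 0.004, 0.02, 0, 0], [1, 0.005, 0.03, 0, 0], [1, 0.007, 0.039, 0, 0], [1, 0.007, 0.039, 0, 0], [1, 0.007, 0.039, 0, 0]],
])

```text
t: 8.93
tool_pos: [0.6202, 0.17, 0.1055]
orientation: [0.347, 3.121, -0.004]
force: [2.7, -7.3, 5.4]
opening: 0.0557
gripper_force: 20.0
```

Request:
send_rows([
  [[1, 0.001, 0.005, 0, 0], [1, 0.002, 0.01, 0, 0], [1, 0.002, 0.01, 0, 0], [1, 0.002, 0.01, 0, 0]],
])

```text
t: 9.27
tool_pos: [0.6206, 0.1717, 0.1055]
orientation: [0.348, 3.121, -0.005]
force: [3.9, -8.3, 5.0]
opening: 0.0553
gripper_force: 20.0
```

Request:
send_rows([
  [[1, 0.001, 0.005, 0, 0], [1, 0.001, 0.005, 0, 0], [1, 0.001, 0.005, 0, 0]],
])

```text
t: 9.52
tool_pos: [0.6207, 0.1727, 0.1055]
orientation: [0.348, 3.121, -0.005]
force: [2.6, -7.7, 5.9]
opening: 0.0559
gripper_force: 20.0
```

Request:
send_rows([
  [[1, 0.001, 0.005, 0.002, 0], [1, 0.002, 0.01, 0.003, 0], [1, 0.002, 0.01, 0.003, 0], [1, 0.002, 0.01, 0.003, 0]],
])

```text
t: 9.85
tool_pos: [0.6209, 0.175, 0.1056]
orientation: [0.348, 3.121, -0.004]
force: [3.6, -6.7, 4.2]
opening: 0.0559
gripper_force: 20.0
```

```bash
python3 - <<'E'
from m import *
a,d=shot('scene')
cv2.imwrite('pics/h2.png',cv2.resize(a[190:310,280:390],(660,600),interpolation=cv2.INTER_CUBIC)[:600])
s=telemetry.read_state();R=cv2.Rodrigues(s['orientation'])[0];print(s['t'],s['tool_pos'],'yangle',np.degrees(np.arctan2(R[1,1],R[0,1])),R[:,2],s['force'],s['wrist_torque'])
E
```

```text
9.9 [0.62085717 0.17505348 0.10555126] yangle 77.29048827087497 [ 4.61356719e-04 -2.69068129e-03 -9.99996274e-01] [ 3.76730996 -6.29640419  2.41848268] [-1.55846784 -0.92016065  0.13418436]
```

View pics/h2.png

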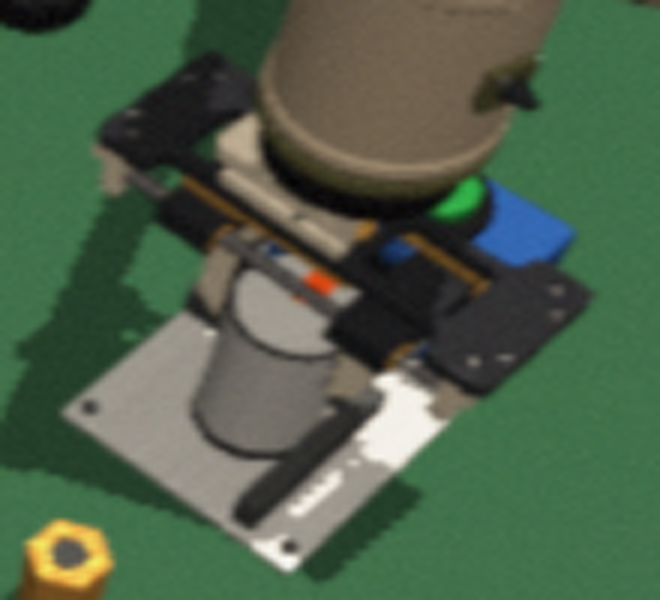

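The can stands close against the side stop (contact near crop (310,440)), with the stripe towards the window. I'll push a little further to see whether the force rises.

Request:
send_rows([
  [[1, 0.001, 0.005, 0, 0], [1, 0.001, 0.005, 0, 0], [1, 0.001, 0.005, 0, 0]],
])

```text
t: 10.15
tool_pos: [0.6211, 0.1759, 0.1056]
orientation: [0.348, 3.122, -0.004]
force: [3.4, -7.1, 3.6]
opening: 0.0555
gripper_force: 20.0
```

Request:
send_rows([
  [[1, 0.001, 0.005, 0, 0], [1, 0.001, 0.005, 0, 0], [1, 0.001, 0.005, 0, 0]],
])

```text
t: 10.4
tool_pos: [0.6211, 0.1762, 0.1056]
orientation: [0.348, 3.122, -0.006]
force: [2.4, -9.9, 4.9]
opening: 0.056
gripper_force: 20.0
```

Request:
send_rows([
  [[1, -0.003, 0.003, 0, 0], [1, -0.003, 0.003, 0, 0], [1, -0.003, 0.003, 0, 0]],
])

```text
t: 10.65
tool_pos: [0.6207, 0.1765, 0.1057]
orientation: [0.349, 3.121, -0.007]
force: [3.2, -10.6, 4.4]
opening: 0.0559
gripper_force: 20.0
```

Request:
send_rows([
  [[0.3, 0, 0, 0, 0], [0.2, 0, 0, 0, 0], [0, 0, 0, 0, 0], [-0.2, 0, 0, 0, 0], [-0.5, 0, 0, 0, 0], [-0.8, 0, 0, 0, 0], [-0.8, 0, 0, 0, 0], [-0.8, 0, 0, 0, 0], [-0.8, 0, 0, 0, 0], [-0.8, 0, 0, 0, 0]],
])

```text
t: 11.48
tool_pos: [0.6199, 0.1797, 0.1051]
orientation: [-0.346, -3.122, 0.0]
force: [0.9, 0.5, 0.5]
opening: 0.083
gripper_force: 0.0
```

Request:
send_rows([
  [[-0.8, 0, 0, 0.1, 0], [-0.8, 0, 0, 0.2, 0], [-0.8, 0, 0, 0.4, 0], [-0.8, 0, 0, 0.6, 0], [-0.8, 0, 0, 0.75, 0], [-0.8, 0, 0, 0.75, 0]],
])

```text
t: 11.98
tool_pos: [0.6234, 0.1803, 0.265]
orientation: [0.345, 3.11, 0.006]
force: [0.8, -0.4, 1.5]
opening: 0.0842
gripper_force: 0.0
```

Request:
send_rows([
  [[-0.8, -0.2, -0.2, 0, 0], [0, -0.4, -0.4, 0, 0], [1, -0.6, -0.6, 0, 0], [1, -0.8, -0.8, 0, 0], [1, -1, -1, 0, 0], [1, -1, -1, 0, 0], [1, -1, -1, 0, 0], [1, -1, -1, 0, 0]],
])

```text
t: 12.65
tool_pos: [0.4172, -0.0235, 0.2553]
orientation: [-0.351, -3.121, 0.003]
force: [-1.3, 0.1, 0.1]
opening: 0.0418
gripper_force: 0.0
```

```bash
python3 - <<'E'
from m import *
a,_=shot('scene');b,_=shot('top');np.savez('s1.npz',a=a,b=b)
cv2.imwrite('pics/h3.png',np.hstack([cv2.resize(a[190:310,280:390],(390,425),interpolation=cv2.INTER_CUBIC),cv2.resize(b[150:250,125:217],(391,425),interpolation=cv2.INTER_CUBIC)]))
h=cv2.cvtColor(b,cv2.COLOR_BGR2HSV).astype(int)
s=telemetry.read_state();print(s['t'],s['tool_pos'],s['q'])
E
```

```text
12.75 [ 0.4199805  -0.02115409  0.25566556] [-1.72656810e-01 -3.83852566e-01  1.92328900e+00  3.14167578e-04
  1.60066549e+00 -1.51977115e+00]
```

View pics/h3.png

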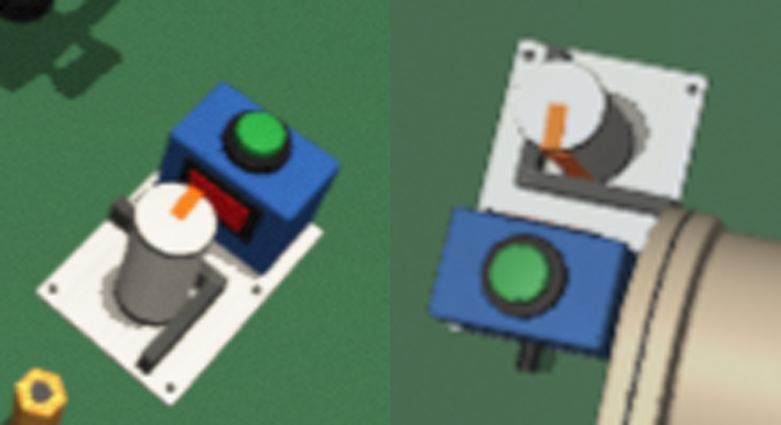

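The can stands upright in the corner with its stripe to the window. Next I measure its position and yaw.

```bash
cat > chk.py <<'E'
from m import *
bay=np.array([.6206,.1747]);th=np.radians(169.8);ex=np.array([np.cos(th),np.sin(th)]);ey=np.array([-ex[1],ex[0]])
off={'top':0,'scene':np.array([.0055,.005])}
for n in('top','scene'):
    p,d=shot(n);W=world(n,d);m=(W[...,2]>.116)&(W[...,2]<.14)&(np.hypot(W[...,0]-.621,W[...,1]-.175)<.045)
    P=rays(n,np.argwhere(m)[:,::-1],.126)[:,:2].astype(np.float32)
    (cx,cy),r=cv2.minEnclosingCircle(P);c=P.mean(0);e=c-off[n]-bay;S=cv2.cvtColor(p,cv2.COLOR_BGR2HSV)[...,1]
    o=m&(S>110);Q=rays(n,np.argwhere(o)[:,::-1],.126)[:,:2]
    Q=Q-c;w=Q[np.hypot(*Q.T)<.026];a=w.mean(0)
    print(n,m.sum(),'c',c,(cx,cy),r,'err x,y mm',1e3*e@ex,1e3*e@ey,'yaw err',np.degrees(np.arctan2(a@ey,a@ex)),o.sum())
print(telemetry.read_state()['t'])
E
python3 chk.py
```

```text
top 371 c [0.61905104 0.17433605] (0.6185428500175476, 0.17451328039169312) 0.029500097036361694 err x,y mm 1.4600296946330584 0.6324992652262807 yaw err 1.4282454765837183 46
scene 385 c [0.62528163 0.17893611] (0.6249151825904846, 0.17884081602096558) 0.03073032759130001 err x,y mm 0.6701607951059806 0.8967387137548133 yaw err 12.439917470615068 44
12.85
```

```bash
python3 - <<'E'
from m import *
th=169.8
f=np.load('s1.npz')
for n,k,c in (('top','b',[.6188,.1744]),('scene','a',[.6251,.1789])):
    p=cv2.resize(f[k],None,fx=4,fy=4,interpolation=cv2.INTER_CUBIC);h=cv2.cvtColor(p,cv2.COLOR_BGR2HSV)
    uv=np.argwhere(np.ones(p.shape[:2],bool))[:,::-1];P=rays(n,(uv+.5)/4-.5,.126)[:,:2]-c
    r=np.hypot(*P.T);o=((h[...,0]>6)&(h[...,0]<24)&(h[...,1]>100)).ravel()
    for lo,hi in((0,.025),(.005,.024),(.012,.024)):
        Q=P[o&(r>lo)&(r<hi)];a=Q.mean(0);print(n,lo,len(Q),np.degrees(np.arctan2(a[1],a[0]))-th)
    Q=P[o&(r<.022)];e=np.linalg.eigh(np.cov(Q.T))[1][:,1];print('pca',(np.degrees(np.arctan2(e[1],e[0]))%180)-th)
E
```

```text
top 0 658 1.2804040815582596
top 0.005 499 1.2764165941220256
top 0.012 301 2.250275915179458
pca 4.3717113020621525
scene 0 572 -347.49909827755727
scene 0.005 510 -347.1766117295738
scene 0.012 327 -348.71388699462887
pca 3.545422518513078
```

Yaw error is about 3–4° and both stops are touched within about 1 mm. Now the button.

Request:
send_rows([
  [[1, 0.1, 0.2, 0, 0], [1, 0.2, 0.4, 0, 0], [1, 0.3, 0.6, 0, 0], [1, 0.4, 0.8, 0, 0], [1, 0.45, 1, 0, 0], [1, 0.488, 1, 0, 0], [1, 0.488, 1, 0, 0], [1, 0.488, 1, 0, 0], [1, 0.488, 1, 0, 0]],
])

```text
t: 13.6
tool_pos: [0.5176, 0.1798, 0.2547]
orientation: [-0.345, -3.121, 0.001]
force: [-0.1, -0.4, -1.2]
opening: 0.0005
gripper_force: 0.0
```

Request:
send_rows([
  [[1, 0, 0.075, -0.1, 0], [1, 0, 0.075, -0.25, 0], [1, 0, 0.075, -0.4, 0], [1, 0, 0.075, -0.5, 0], [1, 0, 0.075, -0.5, 0], [1, 0, 0.075, -0.5, 0], [1, 0, 0.075, -0.5, 0], [1, 0, 0.075, -0.5, 0]],
])

```text
t: 14.27
tool_pos: [0.5193, 0.1944, 0.158]
orientation: [0.348, 3.119, 0.002]
force: [0.2, -0.3, 0.9]
opening: 0.0001
gripper_force: 0.0
```

Request:
send_rows([
  [[1, -0.005, 0, -0.04, 0], [1, -0.005, 0, -0.07, 0], [1, -0.005, 0, -0.09, 0], [1, -0.005, 0, -0.09, 0], [1, -0.005, 0, -0.09, 0]],
])

```text
t: 14.68
tool_pos: [0.5168, 0.1944, 0.1374]
orientation: [-0.347, -3.122, 0.0]
force: [-1.0, -0.7, 2.8]
opening: 0.0002
gripper_force: 1.2
```

Request:
send_rows([
  [[1, 0, 0, -0.01, 0], [1, 0, 0, -0.015, 0], [1, 0, 0, -0.015, 0], [1, 0, 0, -0.015, 0]],
])

```text
t: 15.02
tool_pos: [0.5169, 0.1944, 0.1346]
orientation: [0.347, 3.122, -0.0]
force: [-1.3, 0.3, 3.7]
opening: 0.0006
gripper_force: 2.0
```

Request:
send_rows([
  [[1, 0, 0, -0.008, 0], [1, 0, 0, -0.01, 0], [1, 0, 0, -0.01, 0], [1, 0, 0, -0.01, 0]],
])

```text
t: 15.35
tool_pos: [0.517, 0.1944, 0.1332]
orientation: [0.347, 3.122, 0.0]
force: [-4.2, -1.7, 9.2]
opening: 0.0006
gripper_force: 4.7
```

Request:
send_rows([
  [[1, 0, 0, -0.006, 0], [1, 0, 0, -0.008, 0], [1, 0, 0, -0.008, 0], [1, 0, 0, -0.008, 0]],
])

```text
t: 15.68
tool_pos: [0.5171, 0.1945, 0.133]
orientation: [0.347, 3.122, 0.0]
force: [-9.6, -3.0, 20.3]
opening: 0.0006
gripper_force: 9.9
```

Request:
send_rows([
  [[1, 0, 0, -0.006, 0], [1, 0, 0, -0.008, 0], [1, 0, 0, -0.008, 0], [1, 0, 0, -0.008, 0]],
])

```text
t: 16.02
tool_pos: [0.5172, 0.1945, 0.1328]
orientation: [0.347, 3.121, 0.0]
force: [-13.9, -5.0, 29.4]
opening: 0.0004
gripper_force: 15.1
```

```bash
python3 - <<'E'
from m import *
for n in('top','scene'):
    f=np.load(n+'0.npz');W=world(n,f['d']);c=[.5175,.194] if n=='top' else [.516,.197]
    r=np.hypot(W[...,0]-c[0],W[...,1]-c[1]);z=W[...,2]
    for a,b in((0,.012),(.012,.016),(.016,.02),(.02,.023),(.023,.026),(.028,.034)):
        k=(r>=a)&(r<b)&(z>.08);print(n,a,np.percentile(z[k],[10,50,90]).round(4))
E
```

```text
top 0 [0.1198 0.1231 0.126 ]
top 0.012 [0.1191 0.1226 0.1252]
top 0.016 [0.1097 0.1161 0.1235]
top 0.02 [0.1098 0.1124 0.1153]
top 0.023 [0.102  0.1117 0.1142]
top 0.028 [0.0986 0.1012 0.104 ]
scene 0 [0.12   0.1214 0.1231]
scene 0.012 [0.1198 0.1219 0.1232]
scene 0.016 [0.111  0.1183 0.1216]
scene 0.02 [0.1099 0.1116 0.1172]
scene 0.023 [0.109  0.1108 0.113 ]
scene 0.028 [0.0978 0.0997 0.1048]
```

Request:
send_rows([
  [[1, 0, 0, 0.05, 0], [1, 0, 0, 0.15, 0], [1, 0, 0, 0.3, 0], [1, 0, 0, 0.5, 0], [1, 0, 0, 0.5, 0]],
])

```text
t: 16.43
tool_pos: [0.5201, 0.1954, 0.2374]
orientation: [0.346, 3.112, 0.007]
force: [1.1, 1.6, 1.5]
opening: 0.0003
gripper_force: 0.0
```

Request:
send_rows([
  [[1, -0.2, -0.2, 0, 0], [1, -0.4, -0.4, 0, 0], [1, -0.6, -0.6, 0, 0], [1, -0.7, -0.8, 0, 0], [1, -0.7, -1, 0, 0], [1, -0.7, -1, 0, 0], [1, -0.7, -1, 0, 0]],
])

```text
t: 17.02
tool_pos: [0.3751, -0.0112, 0.2289]
orientation: [0.357, 3.121, -0.004]
force: [1.0, 0.1, 0.7]
opening: 0.0005
gripper_force: 0.0
```

```bash
python3 chk.py
```

```text
top 374 c [0.6190318  0.17443135] (0.618725061416626, 0.17458128929138184) 0.029313409700989723 err x,y mm 1.4958552857886516 0.542107009084404 yaw err 1.987774185827697 46
scene 387 c [0.6252296  0.17860445] (0.6247475147247314, 0.17687490582466125) 0.030666658654808998 err x,y mm 0.6626422055756265 1.2323668292861298 yaw err 11.045911431821358 45
17.1167
```

The button top stood at 0.122 m. It bottomed out at 0.116 m, above the bezel at 0.111 m, so it went through its full travel. The can has not moved, so I'm handing in.

```bash
python3 -c "
from plant import order
print(order.close_job())"
```

```text
the job is handed in; nothing more can be done
None
```

The silver relay can stands upright and released against both stops with its stripe facing the window, within about 1.5 mm and, by the best estimate, 4° (one camera estimate read up to 12°). The green button was pressed to its hard stop and released, and the job is handed in; no verdict was returned.

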